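# Find the loose bolt of the digestion block and hold its cap open

### The job

One of the three brass bolts on the steel digestion block has worked loose: tap them lightly from above until you find the one that sinks, and push that one right down. Then lift its blue cap by the yellow lever to about 60 degrees and finish while still holding it open with the fingers, as it springs shut if let go, so that a colleague can tighten the bolt. Keep the other two caps shut and leave the bottle, the jar and the beaker where they stand.

Things in the scene. Friction and masses are not known exactly. Their poses are not given: they have to be found in the camera images.
- block: steel digestion block, fixed to the bench, 60 deep (its x) x 360 wide (its y) x 60 mm tall; origin under its middle bolt on the bench surface, x away from the robot across the row of bolts, y along the row, z up. Three bolts stand in a row 110 mm apart, each inside its own hinged cap. Front face 28 mm to -x of the bolt axes.
- bolt_a_top (a point): centre of the top face of the left (robot's left, +y) brass bolt: round head 20 mm across, standing 12 mm above its cap and 80 mm above the bench. Which bolt is loose differs every time and cannot be seen beforehand. A tight bolt stops a push within about 1 mm; the loose one slides down 6 mm under about 3 N, then stops hard and stays down.
- bolt_a (a joint): how far the left (robot's left, +y) bolt has sunk, m: 0 at the start, 0.006 fully sunk (loose bolt only)
- cap_a_lever (a point): grip point on the yellow lifting lever of the left (robot's left, +y) cap: a bar 14 mm wide (block's y) x 10 mm thick, 48 mm long, sticking out of the cap's front edge over free space before the block's front; this point lies in mid-bar, 56 mm to -x of the bolt axis and 67 mm above the bench when shut, 17 mm from the bar's free end. Fingers can pinch its sides from above; the bar may pivot between them as the cap swings.
- cap_a_hinge (a point): hinge axis (along block's y) of the left (robot's left, +y) cap, 30 mm to +x of the bolt axis, 65 mm above the bench, 86 mm from the lever's grip point
- cap_a (a joint): opening angle of the left (robot's left, +y) blue cap (plastic frame 52 x 50 x 6 mm with a 28 x 30 mm window that the bolt head stands through), rad: 0 shut, lever swings up and back to a stop at 1.4. A light spring and its weight (about 1 to 2 N at the lever) shut it when let go.
- bolt_b_top (a point): centre of the top face of the middle brass bolt: round head 20 mm across, standing 12 mm above its cap and 80 mm above the bench. Which bolt is loose differs every time and cannot be seen beforehand. A tight bolt stops a push within about 1 mm; the loose one slides down 6 mm under about 3 N, then stops hard and stays down.
- bolt_b (a joint): how far the middle bolt has sunk, m: 0 at the start, 0.006 fully sunk (loose bolt only)
- cap_b_lever (a point): grip point on the yellow lifting lever of the middle cap: a bar 14 mm wide (block's y) x 10 mm thick, 48 mm long, sticking out of the cap's front edge over free space before the block's front; this point lies in mid-bar, 56 mm to -x of the bolt axis and 67 mm above the bench when shut, 17 mm from the bar's free end. Fingers can pinch its sides from above; the bar may pivot between them as the cap swings.
- cap_b_hinge (a point): hinge axis (along block's y) of the middle cap, 30 mm to +x of the bolt axis, 65 mm above the bench, 86 mm from the lever's grip point
- cap_b (a joint): opening angle of the middle blue cap (plastic frame 52 x 50 x 6 mm with a 28 x 30 mm window that the bolt head stands through), rad: 0 shut, lever swings up and back to a stop at 1.4. A light spring and its weight (about 1 to 2 N at the lever) shut it when let go.
- bolt_c_top (a point): centre of the top face of the right brass bolt: round head 20 mm across, standing 12 mm above its cap and 80 mm above the bench. Which bolt is loose differs every time and cannot be seen beforehand. A tight bolt stops a push within about 1 mm; the loose one slides down 6 mm under about 3 N, then stops hard and stays down.
- bolt_c (a joint): how far the right bolt has sunk, m: 0 at the start, 0.006 fully sunk (loose bolt only)
- cap_c_lever (a point): grip point on the yellow lifting lever of the right cap: a bar 14 mm wide (block's y) x 10 mm thick, 48 mm long, sticking out of the cap's front edge over free space before the block's front; this point lies in mid-bar, 56 mm to -x of the bolt axis and 67 mm above the bench when shut, 17 mm from the bar's free end. Fingers can pinch its sides from above; the bar may pivot between them as the cap swings.
- cap_c_hinge (a point): hinge axis (along block's y) of the right cap, 30 mm to +x of the bolt axis, 65 mm above the bench, 86 mm from the lever's grip point
- cap_c (a joint): opening angle of the right blue cap (plastic frame 52 x 50 x 6 mm with a 28 x 30 mm window that the bolt head stands through), rad: 0 shut, lever swings up and back to a stop at 1.4. A light spring and its weight (about 1 to 2 N at the lever) shut it when let go.
- reagent: loose amber reagent bottle, 68 mm across, 170 mm tall, origin under its base; leave alone
- beaker: loose glass beaker, 70 mm across, 85 mm tall, origin under its base; leave alone
- jar: loose amber jar with white lid, 60 mm across, 75 mm tall, origin under its base; leave alone

How it is judged:
On the way, in this order (a step that is already met when the one before it is completed fails the run):
1. the loose bolt has been found and tapped down (sunk more than 3.5 mm) (value of joint any of bolt_a, bolt_b, bolt_c above 0.0035 m), for 0.2 s.
2. the cap of the loose bolt is lifted by the fingers beyond 0.75 rad (((value of joint bolt_a above 0.0035 m and value of joint cap_a above 0.75 rad and contact force between the fingers and cap_a above 0.3 N and velocity of joint cap_a between -0.2 and 0.2 rad/s and value of joint each of cap_b, cap_c below 0.1 rad) or (value of joint bolt_b above 0.0035 m and value of joint cap_b above 0.75 rad and contact force between the fingers and cap_b above 0.3 N and velocity of joint cap_b between -0.2 and 0.2 rad/s and value of joint each of cap_a, cap_c below 0.1 rad) or (value of joint bolt_c above 0.0035 m and value of joint cap_c above 0.75 rad and contact force between the fingers and cap_c above 0.3 N and velocity of joint cap_c between -0.2 and 0.2 rad/s and value of joint each of cap_a, cap_b below 0.1 rad))), for 0.2 s.
At the end, for the whole second after the job is handed in: The loose bolt is sunk (more than 3.5 mm), its cap stands still, open more than 0.75 rad (43 degrees) and is borne by the fingers (contact over 0.3 N), the other two caps are shut (under 0.1 rad) (((value of joint bolt_a above 0.0035 m and value of joint cap_a above 0.75 rad and contact force between the fingers and cap_a above 0.3 N and velocity of joint cap_a between -0.2 and 0.2 rad/s and value of joint each of cap_b, cap_c below 0.1 rad) or (value of joint bolt_b above 0.0035 m and value of joint cap_b above 0.75 rad and contact force between the fingers and cap_b above 0.3 N and velocity of joint cap_b between -0.2 and 0.2 rad/s and value of joint each of cap_a, cap_c below 0.1 rad) or (value of joint bolt_c above 0.0035 m and value of joint cap_c above 0.75 rad and contact force between the fingers and cap_c above 0.3 N and velocity of joint cap_c between -0.2 and 0.2 rad/s and value of joint each of cap_a, cap_b below 0.1 rad))); the arm keeps its last pose, push and grip.
It fails at once if a cap was lifted (over 0.35 rad) whose bolt had not been found loose ((value of joint cap_a above 0.35 rad and value of joint bolt_a below 0.002 m) or (value of joint cap_b above 0.35 rad and value of joint bolt_b below 0.002 m) or (value of joint cap_c above 0.35 rad and value of joint bolt_c below 0.002 m)).
It fails at once if a bolt was struck hard (over 50 N) (contact force between the fingers and bolt_a above 50 N or contact force between the fingers and bolt_b above 50 N or contact force between the fingers and bolt_c above 50 N).
It fails at once if the bottle, jar or beaker was shifted more than 30 mm (distance of any of reagent, jar, beaker from where it was at the start of the episode above 0.03 m).
It also fails if it takes over 51 s, if anything falls off the work surface, if the arm or the gripper's body presses on something with over 40 N, if the wrist force passes 120 N, or if a joint passes its speed limit or range.

### The arm

A 6-joint arm with a two-finger parallel gripper is mounted at the origin on the work surface. World frame = base frame: x ahead of the robot, y to its left, z up, the work surface at z = 0. Lengths are in m, angles in rad, forces in N, time in s.
With the tool pointing down it reaches from about 0.35 to 0.975 m from the base axis. Payload 4.9 kg.
Tool frame: the origin (TCP) lies midway between the tips of the shut fingers; the grasp point (between the pads) lies 19 mm behind it; z points along the fingers, y is the direction in which the jaws open and shut (so a half turn about z gives the same grasp; the last joint's range is limited). The gripper opens to 85 mm and grips with 20 to 120 N. Pads are 22 mm wide; open, the fingers measure 114 mm over their backs; the gripper's body (76 mm by 85 mm) begins 54 mm behind the grasp point. The pads swing forward as they close: fully open they stand 13 mm farther back than shut.
Start: joints at [-1.467, 0.053, 1.613, -0, 1.476, -0.119], TCP at [0.138, -0.61, 0.231] pointing down, gripper open.
Joint ranges: [-3.01, 3.01], [-1.01, 2.22], [0.06, 2.58], [-1.02, 4.17], [0.09, 2.62], [-3.14, 3.14]. Speed limits (rad/s): [2.57, 2.57, 3.14, 3.14, 3.14, 3.14].

### API

Orientations are given as a rotation vector (axis times angle).
In Python, from station import ctrl gives the robot as it stands.
- The arm moves only by the tool play_rows, never from a script. Its argument "motion" is a list that holds one entry, the list of rows, each a list of 7 numbers: the closure, from -1 (fully open) to 1 (shut), then the shift along the tool's x, y, z in cm, then the turn, a rotation vector about the tool's x, y, z in degrees. A call has 1 to 20 rows; each row is the pose to reach, as a shift and turn from the pose measured when the call began, along the tool's axes at that moment; what a row does not reach only later rows make up. A row lasts 1/8 s, in which the tool goes at most 62.5 mm and 10.7 degrees, less where a joint would pass 70% of its speed; a pose out of reach is approached as far as the arm can. A call with a gripper value outside its range is refused whole. The fingers move at their own pace and stop on an object; "newtons" is the grip in N (left out, the last holds). Time passes only in rows, so rows that repeat a pose let the fingers close. It gives the time, the measured TCP pose, the force and the opening at its end, in the units of the state.
- ctrl.get_obs(): the state, without advancing time (a new reading comes with each control period).
- ctrl.get_image(name): name is "scene" or "top" or "wrist"; returns a dict with "color" (480x640x3 uint8, red, green, blue), "mtx" (3x3 intrinsics, pixels), "D" ([k1, k2, p1, p2, k3] as OpenCV has them; the pictures are not rectified), "T" (4x4, takes a point from camera to world coordinates). Camera axes: x right, y up, looking along -z (the intrinsics and any distortion apply to the point x, -y, -z); pixel columns grow to the right and rows downward; lengths in m; the calibration is good to about 2 mm. A picture is of the moment at which its call begins. There is no depth.
- ctrl.finish_job(): hands the job in, once; it reports no verdict.
The state is a dict: "t": time; "q": joint angles; "dq": joint speeds; "effort": joint torques, N m; "tool_pos": TCP position; "tool_rot": TCP orientation; "contact_force": force on the tool from outside, world axes, zero at the start; "wrist_torque": the same for the moment, N m; "opening": finger opening in m.
Only numpy, scipy, OpenCV 4.12 (cv2) and the standard library are available. Lean on these libraries where they do the work, as an engineer would, in place of code of your own. Each camera call takes 0.05 s, during which the arm holds its last target.

## Working session

There is one attempt and no reset: what is moved stays moved. The work goes in short steps, Python scripts to look and compute and a tool call to move; the robot and the scene stay as the last step left them, time stands still between calls to the robot, and variables do not carry over. Pictures are saved under pics/ and viewed, and the job is handed in when it is done.

Besides the shell and the picture viewer there is one more tool, called after ">>>" as name(argument=value, ...), one argument or row to a line, values as JSON. play_rows: Moves the arm, as the interface text tells. Its arguments: {"type":"object","properties":{"motion":{"type":"array"},"newtons":{"type":"number"}},"required":["motion"]}

```bash
mkdir -p pics
python3 - <<'E'
from station import ctrl
import cv2
o=ctrl.get_obs()
for k in o: print(k,o[k])
for n in("scene","top"):
    i=ctrl.get_image(n); cv2.imwrite(f"pics/{n}0.png",i["color"][:,:,::-1]); print(n,i["mtx"],i["D"],i["T"])
E
```

```text
t 0.0
q [-1.46699035e+00  5.33712096e-02  1.61428692e+00 -2.13303253e-05
  1.47600403e+00 -1.18991908e-01]
dq [-5.76259252e-05  9.84773537e-04  3.74955905e-04  1.12747480e-03
  1.03955980e-03 -8.24552896e-04]
effort [ 2.04473254e-03 -3.93682158e+01 -3.70178175e+01  4.45964332e-06
  7.26555591e-03  8.80534472e-07]
tool_pos [ 0.13803411 -0.60892902  0.23005835]
tool_rot [-3.12006252e+00 -3.49019813e-01  8.66247375e-06]
contact_force [-0.03063835 -0.07825737 -0.07981853]
wrist_torque [ 0.02387202 -0.0310385   0.0108285 ]
opening 0.0853719114552879
scene [[607.4289614    0.         306.41893991]
 [  0.         607.4289614  241.78548489]
 [  0.           0.           1.        ]] [-0.03356398  0.          0.          0.          0.        ] [[ 0.38249301 -0.75802536  0.52829598  1.3849433 ]
 [ 0.92390268  0.32006075 -0.2096782  -0.31080801]
 [-0.01014541  0.56829452  0.82276267  1.27994706]
 [ 0.          0.          0.          1.        ]]
top [[436.51835425   0.         315.96408002]
 [  0.         436.51835425 243.38176583]
 [  0.           0.           1.        ]] [-0.0092674  0.         0.         0.         0.       ] [[ 0.00501394  0.98358682 -0.18036583  0.42946253]
 [-0.99994262  0.00663902  0.00840737  0.0114826 ]
 [ 0.00946683  0.18031333  0.98356366  1.18686397]
 [ 0.          0.          0.          1.        ]]
```

View pics/scene0.png

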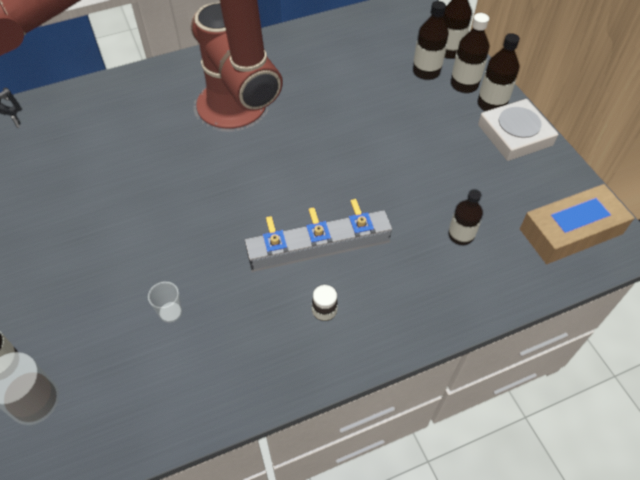

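View pics/top0.png

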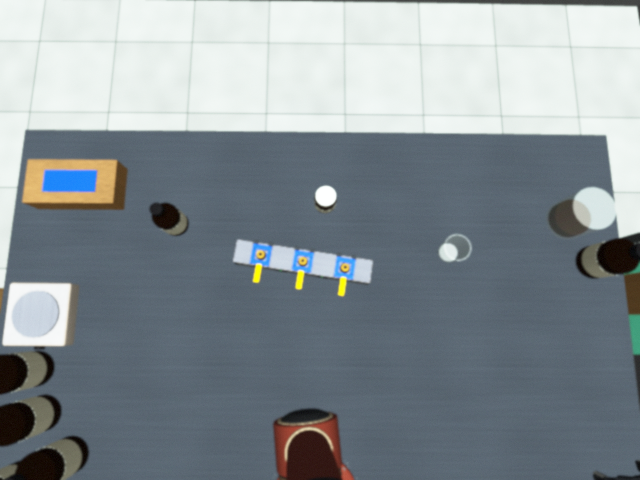

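```bash
cat > h.py <<'E'
import numpy as np,cv2
from station import ctrl
def ray(i,px):
    p=cv2.undistortPoints(np.array([[px]],float),i["mtx"],i["D"])[0,0]
    T=i["T"]; d=T[:3,:3]@np.array([p[0],-p[1],-1]); return T[:3,3],d
def onz(i,px,z):
    c,d=ray(i,px); return c+d*(z-c[2])/d[2]
def proj(i,P):
    T=i["T"]; q=T[:3,:3].T@(np.array(P)-T[:3,3]); q=np.array([[q[0],-q[1],-q[2]]])
    return cv2.projectPoints(q,np.zeros(3),np.zeros(3),i["mtx"],i["D"])[0][0,0]
def two(i,p,j,q):
    a,d=ray(i,p);b,e=ray(j,q)
    s=np.linalg.lstsq(np.c_[d,-e],b-a,rcond=None)[0]
    x=a+s[0]*d;y=b+s[1]*e; return (x+y)/2,np.linalg.norm(x-y)
def blobs(i,lo,hi,mina=15,roi=None):
    h=cv2.cvtColor(i["color"],cv2.COLOR_RGB2HSV); m=cv2.inRange(h,lo,hi)
    if roi:
        k=np.zeros_like(m);k[roi[1]:roi[3],roi[0]:roi[2]]=1;m*=k
    n,l,s,c=cv2.connectedComponentsWithStats(m)
    return [(c[k],s[k,4]) for k in range(1,n) if s[k,4]>=mina]
E
python3 - <<'E'
from h import *
s=ctrl.get_image("scene");t=ctrl.get_image("top")
R={"scene":(230,190,400,270),"top":(225,230,385,300)}
for n,i in(("scene",s),("top",t)):
    for nm,lo,hi,z in(("yel",(22,150,150),(32,255,255),.072),("brass",(8,80,60),(21,255,255),.079),("blue",(100,150,60),(125,255,255),.071)):
        for c,a in blobs(i,lo,hi,5,R[n]): print(n,nm,c.round(1),a,onz(i,c,z).round(4))
for n,i in(("scene",s),("top",t)):
    x0,y0,x1,y1=R[n]; cv2.imwrite(f"pics/{n}crop.png",cv2.resize(i["color"][y0:y1,x0:x1,::-1],None,fx=4,fy=4,interpolation=cv2.INTER_NEAREST))
E
```

```text
scene brass [361.5 218.9] 8 [0.6032 0.1466 0.079 ]
scene brass [360.7 223.2] 29 [0.6145 0.139  0.079 ]
scene brass [318.4 227.9] 11 [0.5871 0.0379 0.079 ]
scene brass [317.9 232.4] 26 [0.5991 0.0315 0.079 ]
scene brass [274.3 236.8] 9 [ 0.57   -0.0706  0.079 ]
scene brass [274.5 241.4] 28 [ 0.583  -0.0751  0.079 ]
scene blue [360.8 223.8] 118 [0.611  0.1414 0.071 ]
scene blue [318.  232.9] 108 [0.5952 0.0335 0.071 ]
scene blue [274.8 241.8] 109 [ 0.579  -0.0734  0.071 ]
top yel [260.5 254.5] 31 [0.6037 0.145  0.072 ]
top yel [302.6 260.9] 34 [0.5877 0.0363 0.072 ]
top yel [257.  273.2] 113 [0.5552 0.1527 0.072 ]
top yel [344.3 267.6] 33 [ 0.571  -0.0713  0.072 ]
top yel [299.2 279.7] 107 [0.5391 0.0442 0.072 ]
top yel [341.7 286.7] 110 [ 0.522  -0.0643  0.072 ]
top brass [262.3 256.3] 9 [0.5979 0.1393 0.079 ]
top blue [260.8 253.7] 202 [0.606  0.1445 0.071 ]
top blue [302.6 260.4] 184 [0.5893 0.0362 0.071 ]
top blue [344.4 266.9] 185 [ 0.5731 -0.0717  0.071 ]
```

```bash
ls pics
```

```text
scene0.png
scenecrop.png
top0.png
topcrop.png
```

View pics/topcrop.png

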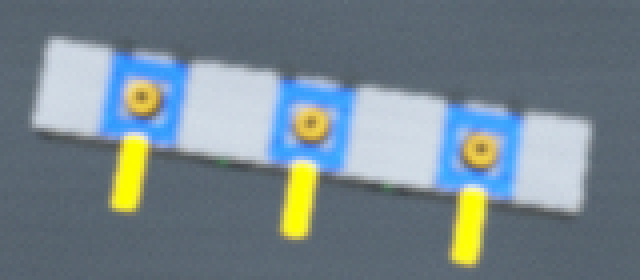

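View pics/scenecrop.png

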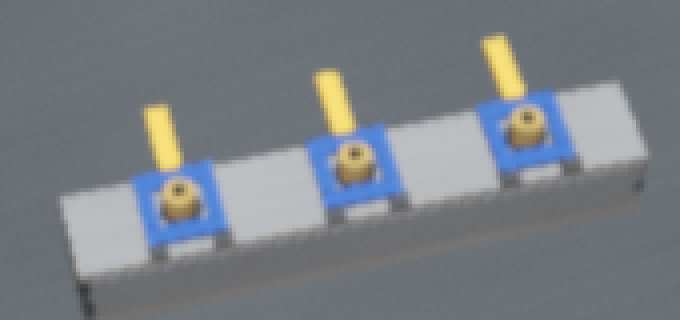

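```bash
cat >> h.py <<'E'
from scipy.spatial.transform import Rotation as Ro
YAW=np.arctan2(0.149,0.989)*-1
RB=Ro.from_euler('z',YAW).as_matrix()
B=np.array([0.5872,0.0370,0])
def blk(p): return B+RB@np.array(p)
RT=RB@np.diag([1,-1,-1.])   # tool down, tool x = block x
def go(P,R=RT):
    o=ctrl.get_obs(); R0=Ro.from_rotvec(o["tool_rot"]).as_matrix()
    print("shift cm",(R0.T@(np.array(P)-o["tool_pos"])*100).round(2),"turn deg",np.degrees(Ro.from_matrix(R0.T@R).as_rotvec()).round(2))
E
python3 - <<'E'
from h import *
go(blk([0,-.11,.10]))
s=ctrl.get_image("scene");t=ctrl.get_image("top")
for k in(.11,0,-.11):
  print(blk([0,k,.08]),proj(s,blk([0,k,.08])),proj(t,blk([0,k,.08])),proj(t,blk([-.049,k,.072])))
E
```

```text
shift cm [ 54.08 -42.83  13.11] turn deg [-7.000e-02  1.000e-02  2.133e+01]
[0.60358736 0.14577249 0.08      ] [361.28319045 218.84961157] [259.84029647 254.07852977] [256.82280772 273.23462967]
[0.5872 0.037  0.08  ] [318.05494986 227.80348122] [302.20588416 260.68111976] [299.21553349 279.88000576]
[ 0.57081264 -0.07177249  0.08      ] [273.97895742 236.93717258] [344.73294065 267.30537652] [341.77049502 286.54376316]
```

>>> play_rows(
  motion=[
    [[1,54.1,-42.8,4,0,0,21.3],[1,54.1,-42.8,4,0,0,21.3],[1,54.1,-42.8,4,0,0,21.3],[1,54.1,-42.8,4,0,0,21.3],[1,54.1,-42.8,4,0,0,21.3],[1,54.1,-42.8,4,0,0,21.3],[1,54.1,-42.8,4,0,0,21.3],[1,54.1,-42.8,4,0,0,21.3],[1,54.1,-42.8,4,0,0,21.3],[1,54.1,-42.8,4,0,0,21.3],[1,54.1,-42.8,4,0,0,21.3],[1,54.1,-42.8,4,0,0,21.3],[1,54.1,-42.8,7,0,0,21.3],[1,54.1,-42.8,10,0,0,21.3],[1,54.1,-42.8,12,0,0,21.3],[1,54.1,-42.8,13,0,0,21.3],[1,54.1,-42.8,13.1,0,0,21.3]],
  ],
  newtons=30,
)

```text
t: 2.42
tool_pos: [0.571, -0.0726, 0.1]
tool_rot: [-3.132, 0.234, 0.001]
contact_force: [0.1, -0.6, 0.7]
opening: 0.0004
```

Run:
```python
from h import *
go(blk([0,-.11,.082]));o=ctrl.get_obs();print(o["t"],o["tool_pos"],o["contact_force"],o["opening"])
i=ctrl.get_image("wrist");cv2.imwrite("pics/w1.png",i["color"][:,:,::-1]); print(proj(i,blk([0,-.11,.08])))
i=ctrl.get_image("scene");cv2.imwrite("pics/s1.png",cv2.resize(i["color"][150:300,200:400,::-1],None,fx=4,fy=4))
```

```text
shift cm [-0.03 -0.08  1.8 ] turn deg [-0.04  0.04  0.01]
2.425 [ 0.57096185 -0.07256738  0.10002089] [ 0.11093888 -0.5636374   0.66286405] 0.00039249988499164527
[316.11867184 282.82748256]
```

View pics/w1.png

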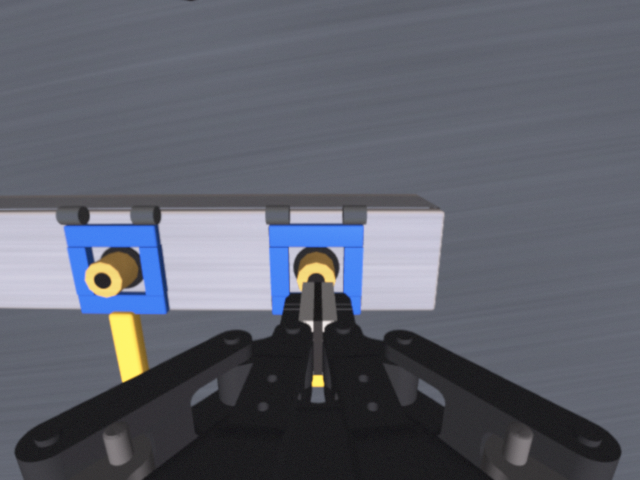

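View pics/s1.png

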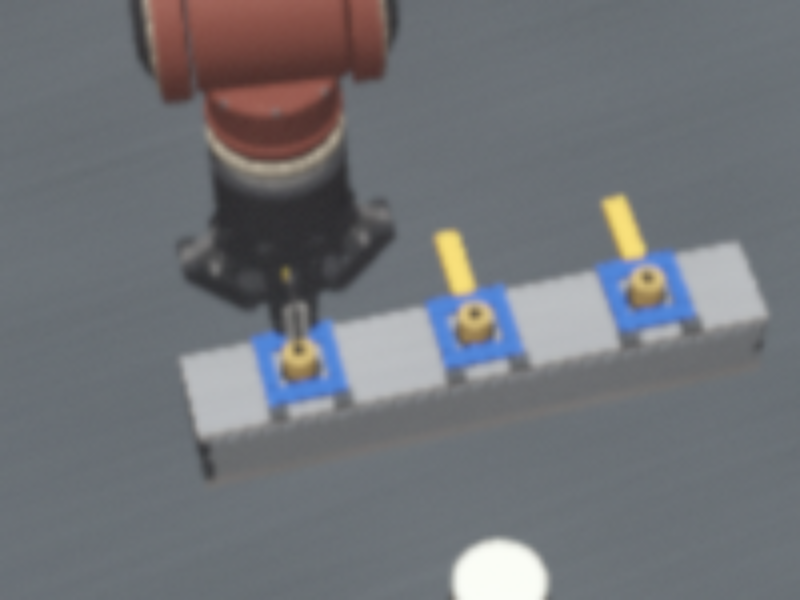

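The shut fingers hang just above bolt c. The bolt's hole is at (316,280) in the wrist view, against a prediction of (316,283). I'll tap down slowly.

>>> play_rows(
  motion=[
    [[1,0,-0.1,1.2,0,0,0],[1,0,-0.1,1.7,0,0,0],[1,0,-0.1,1.9,0,0,0],[1,0,-0.1,2.0,0,0,0],[1,0,-0.1,2.1,0,0,0],[1,0,-0.1,2.1,0,0,0]],
  ],
)

```text
t: 3.28
tool_pos: [0.572, -0.0717, 0.0804]
tool_rot: [-3.133, 0.234, -0.003]
contact_force: [0.0, -0.5, 0.5]
opening: -0.0003
```

>>> play_rows(
  motion=[
    [[1,0,0,0.1,0,0,0],[1,0,0,0.2,0,0,0],[1,0,0,0.3,0,0,0],[1,0,0,0.3,0,0,0]],
  ],
)

```text
t: 3.78
tool_pos: [0.5723, -0.0717, 0.0795]
tool_rot: [-3.133, 0.234, -0.002]
contact_force: [-6.3, 2.0, 10.7]
opening: 0.0001
```

Bolt c stops at 11 N after under 1 mm, so it is tight. Next is bolt b.

Run:
```python
from h import *
go(blk([0,0,.082]))
```

```text
shift cm [ -0.14 -10.97  -0.25] turn deg [-0.02 -0.07  0.03]
```

>>> play_rows(
  motion=[
    [[1,0,0,-1.5,0,0,0],[1,0,0,-2.5,0,0,0],[1,-0.1,-5.5,-2.5,0,0,0],[1,-0.1,-10,-2.5,0,0,0],[1,-0.1,-11,-2.5,0,0,0],[1,-0.1,-11,-2,0,0,0],[1,-0.1,-11,-1,0,0,0],[1,-0.1,-11,-0.3,0,0,0],[1,-0.1,-11,-0.1,0,0,0],[1,-0.1,-11,0,0,0,0],[1,-0.1,-11,0.1,0,0,0],[1,-0.1,-11,0.2,0,0,0],[1,-0.1,-11,0.3,0,0,0],[1,-0.1,-11,0.3,0,0,0]],
  ],
)

```text
t: 5.52
tool_pos: [0.5879, 0.0372, 0.0766]
tool_rot: [-3.133, 0.234, -0.003]
contact_force: [0.0, -1.9, 1.1]
opening: 0.0001
```

Run:
```python
from h import *
go(blk([0,0,.08]));go(blk([0,.11,.08]));print(ctrl.get_obs()["contact_force"])
```

```text
shift cm [-0.07  0.03 -0.34] turn deg [-0.02 -0.12  0.03]
shift cm [ -0.06 -10.97  -0.33] turn deg [-0.02 -0.12  0.03]
[ 0.03623309 -1.86952458  1.14340292]
```

Bolt b gave way: the tip is at 76.6 mm with almost no force. I'll push it fully down.

>>> play_rows(
  motion=[
    [[1,0,0,0.15,0,0,0],[1,0,0,0.3,0,0,0],[1,0,0,0.4,0,0,0],[1,0,0,0.4,0,0,0]],
  ],
)

```text
t: 6.02
tool_pos: [0.588, 0.0373, 0.074]
tool_rot: [-3.133, 0.234, -0.003]
contact_force: [-5.2, -1.1, 9.7]
opening: -0.0002
```

>>> play_rows(
  motion=[
    [[1,0,0,0.2,0,0,0],[1,0,0,0.2,0,0,0]],
  ],
)

```text
t: 6.28
tool_pos: [0.5881, 0.0372, 0.0739]
tool_rot: [3.133, -0.233, 0.001]
contact_force: [-7.1, -1.2, 13.0]
opening: 0.0003
```

Run:
```python
from h import *
go(blk([-.056,0,.13]));go(blk([-.056,0,.048]));print(ctrl.get_obs()["contact_force"])
```

```text
shift cm [-5.68  0.03 -5.61] turn deg [ 0.   -0.05  0.05]
shift cm [-5.68  0.03  2.59] turn deg [ 0.   -0.05  0.05]
[-7.12240126 -1.19277857 12.97459219]
```

It is hard-stopped at 73.9 mm with 13 N. Now I'll go above the lever and open the fingers.

>>> play_rows(
  motion=[
    [[1,0,0,-3,0,0,0],[1,0,0,-5.6,0,0,0],[0,-3,0,-5.6,0,0,0],[0,-5.7,0,-5.6,0,0,0],[0,-5.7,0,-5.6,0,0,0],[0,-5.7,0,-5.6,0,0,0],[0,-5.7,0,-5.6,0,0,0]],
  ],
)

```text
t: 7.15
tool_pos: [0.5324, 0.0456, 0.1299]
tool_rot: [-3.133, 0.233, -0.002]
contact_force: [-0.9, 1.1, -0.5]
opening: 0.0427
```

Run:
```python
from h import *
go(blk([-.056,0,.048]));print(ctrl.get_obs()["opening"])
i=ctrl.get_image("wrist");cv2.imwrite("pics/w2.png",i["color"][:,:,::-1]); print(proj(i,blk([-.056,0,.072])),proj(i,blk([-.073,0,.072])))
i=ctrl.get_image("scene");cv2.imwrite("pics/s2.png",cv2.resize(i["color"][150:300,200:400,::-1],None,fx=4,fy=4))
```

```text
shift cm [-0.06  0.04  8.19] turn deg [-0.01 -0.07  0.05]
0.04270709517221754
[318.0616986  258.66154007] [318.06904443 284.13032219]
```

View pics/w2.png

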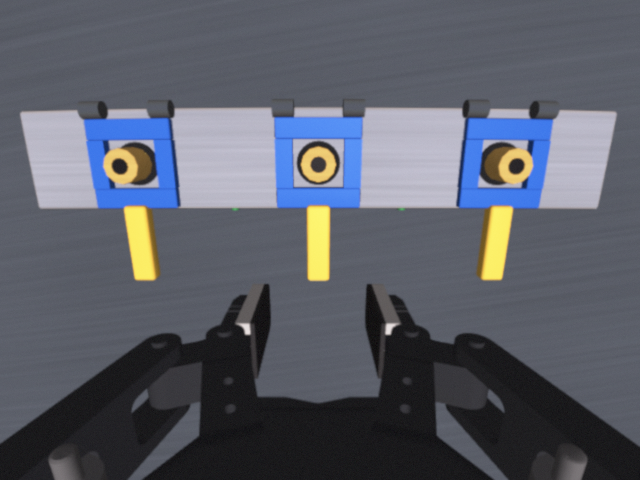

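View pics/s2.png

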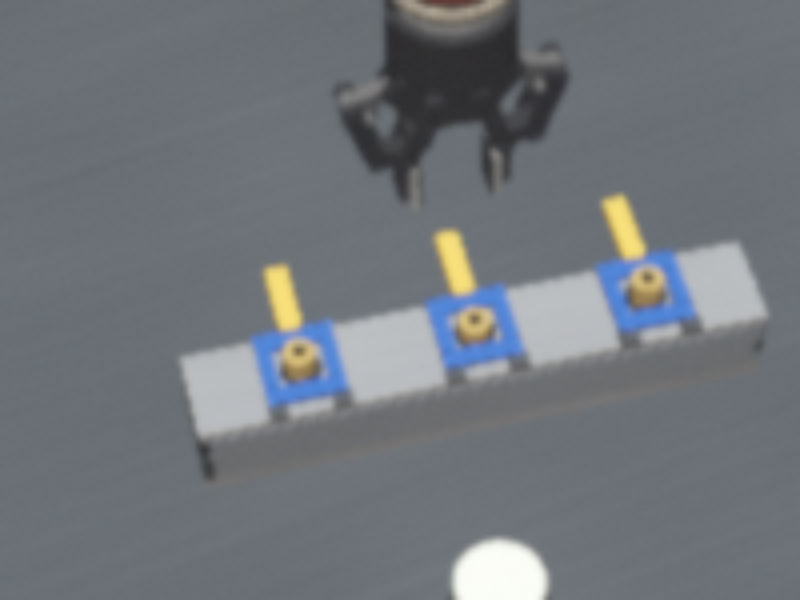

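The wrist view shows bolt b sunk at (318,163) and its lever centred between the fingers, with the lever end at (318,280) against a predicted 284. Next I'll descend and pinch.

>>> play_rows(
  motion=[
    [[0,-0.1,0,3,0,0,0],[0,-0.1,0,6,0,0,0],[0,-0.1,0,8.1,0,0,0],[0,-0.1,0,8.1,0,0,0],[1,-0.1,0,8.1,0,0,0],[1,-0.1,0,8.1,0,0,0],[1,-0.1,0,8.1,0,0,0],[1,-0.1,0,8.1,0,0,0],[1,-0.1,0,8.1,0,0,0]],
  ],
  newtons=30,
)

```text
t: 8.38
tool_pos: [0.5325, 0.0454, 0.0503]
tool_rot: [3.132, -0.234, 0.006]
contact_force: [-0.8, -2.2, 6.3]
opening: 0.0132
```

Run:
```python
from h import *
go(blk([-.056,0,.048]))
a0=np.arctan2(.002,.086)
for d in range(0,66,5):
    a=a0+np.radians(d); r=np.hypot(.086,.002)
    print(d,((.086-r*np.cos(a))*100).round(2),((.002-r*np.sin(a))*100).round(2))
```

```text
shift cm [-0.07  0.02  0.23] turn deg [ 0.01 -0.2   0.04]
0 0.0 0.0
5 0.05 -0.75
10 0.17 -1.49
15 0.34 -2.22
20 0.59 -2.93
25 0.89 -3.62
30 1.25 -4.27
35 1.67 -4.9
40 2.14 -5.48
45 2.66 -6.02
50 3.23 -6.52
55 3.83 -6.96
60 4.47 -7.35
65 5.15 -7.68
```

The lever is gripped at 13 mm opening. I'll lift along the arc, halfway first.

>>> play_rows(
  motion=[
    [[1,0.05,0,-0.75,0,0,0],[1,0.17,0,-1.5,0,0,0],[1,0.35,0,-2.2,0,0,0],[1,0.6,0,-2.9,0,0,0],[1,0.9,0,-3.6,0,0,0],[1,1.25,0,-4.3,0,0,0],[1,1.25,0,-4.3,0,0,0]],
  ],
)

```text
t: 9.25
tool_pos: [0.5448, 0.0435, 0.0939]
tool_rot: [3.132, -0.234, 0.005]
contact_force: [-1.2, -1.7, -3.1]
opening: 0.013
```

Run:
```python
from h import *
print(ctrl.get_obs()["contact_force"],(RB.T@(ctrl.get_obs()["tool_pos"]-B)).round(4))
i=ctrl.get_image("wrist");cv2.imwrite("pics/w3.png",i["color"][:,:,::-1])
i=ctrl.get_image("scene");cv2.imwrite("pics/s3.png",cv2.resize(i["color"][150:300,200:400,::-1],None,fx=4,fy=4))
```

```text
[-1.23021286 -1.6979603  -3.08731945] [-0.0429  0.0001  0.0939]
```

View pics/w3.png

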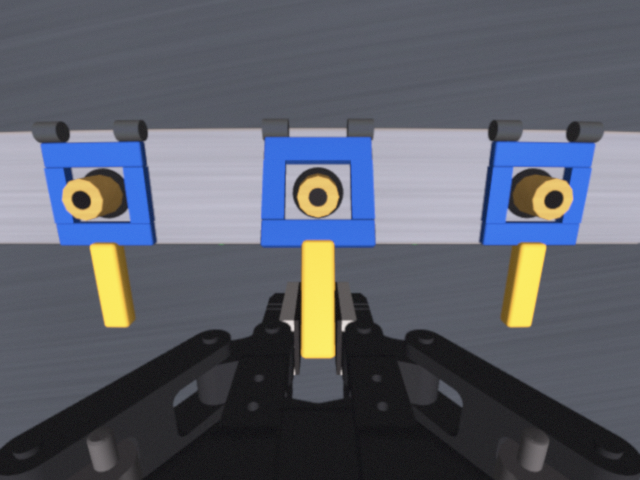

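View pics/s3.png

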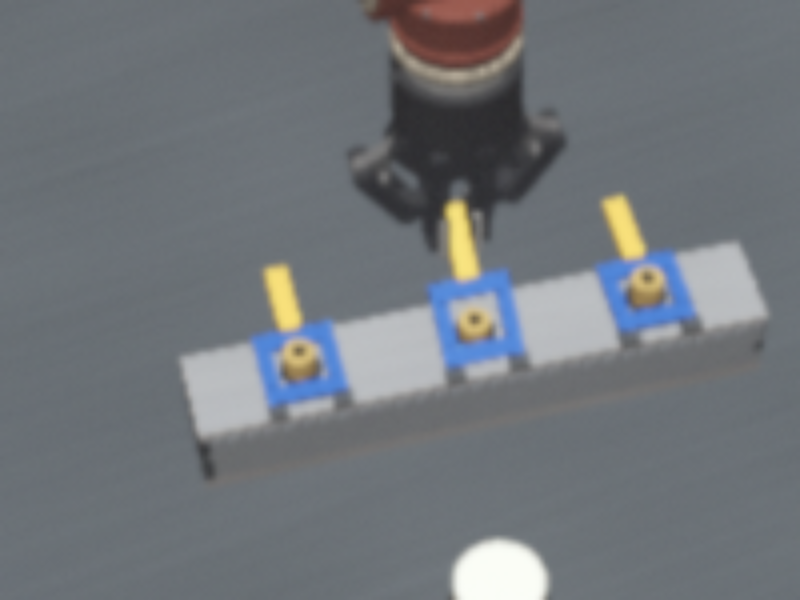

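The middle cap is about 30° up, with its lever between the pads at (318,300) and the other two shut. Now on to 60°.

>>> play_rows(
  motion=[
    [[1,0.42,0,-0.6,0,0,0],[1,0.9,0,-1.2,0,0,0],[1,1.4,0,-1.75,0,0,0],[1,2.0,0,-2.25,0,0,0],[1,2.6,0,-2.7,0,0,0],[1,3.2,0,-3.05,0,0,0],[1,3.2,0,-3.05,0,0,0],[1,3.2,0,-3.05,0,0,0],[1,3.2,0,-3.05,0,0,0]],
  ],
)

```text
t: 10.48
tool_pos: [0.5768, 0.0388, 0.1247]
tool_rot: [3.132, -0.234, 0.008]
contact_force: [-0.3, -2.2, -4.2]
opening: 0.0129
```

Run:
```python
from h import *
print(ctrl.get_obs()["contact_force"],(RB.T@(ctrl.get_obs()["tool_pos"]-B)).round(4))
i=ctrl.get_image("wrist");cv2.imwrite("pics/w4.png",i["color"][:,:,::-1])
s=ctrl.get_image("scene");cv2.imwrite("pics/s4.png",cv2.resize(s["color"][150:300,200:400,::-1],None,fx=4,fy=4))
for d in (30,40,45,50,55,60,65):
    a=np.radians(d); L=.103
    # free end of lever top face, and cap front edge top face (56 mm from hinge)
    f=lambda r,h:blk([.030-r*np.cos(a)+h*np.sin(a),0,.065+r*np.sin(a)+h*np.cos(a)])
    print(d,"end",proj(i,f(.103,.007)).round(1),proj(s,f(.103,.007)).round(1),"capfront",proj(i,f(.056,.006)).round(1),proj(s,f(.056,.006)).round(1))
```

```text
[-0.27463704 -2.18278098 -4.2211031 ] [-0.0105  0.0002  0.1247]
30 end [318.1 380.3] [312.4 199.6] capfront [317.9 286.4] [316.5 218.4]
40 end [318.2 379.8] [313.5 199.5] capfront [317.9 280.6] [317.2 218.6]
45 end [318.2 376.7] [314.2 199.9] capfront [317.9 276.2] [317.6 219. ]
50 end [318.3 371.1] [315.  200.7] capfront [318.  270.9] [318.  219.6]
55 end [318.4 363. ] [315.7 201.8] capfront [318.  264.6] [318.4 220.3]
60 end [318.4 351.8] [316.6 203.2] capfront [318.  257.3] [318.9 221.2]
65 end [318.5 337.5] [317.5 205. ] capfront [318. 249.] [319.4 222.2]
```

View pics/w4.png

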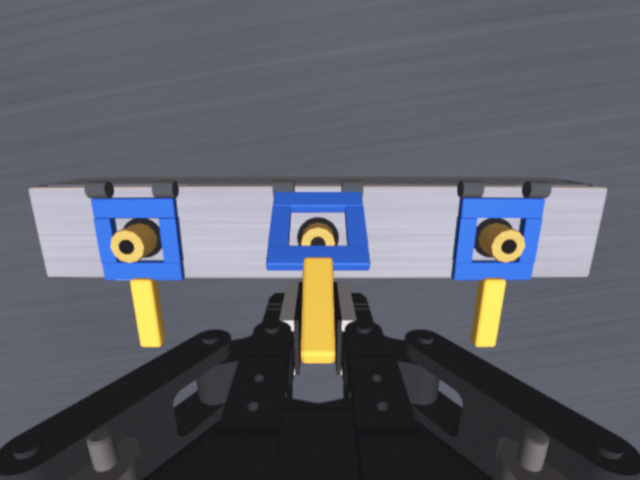

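View pics/s4.png

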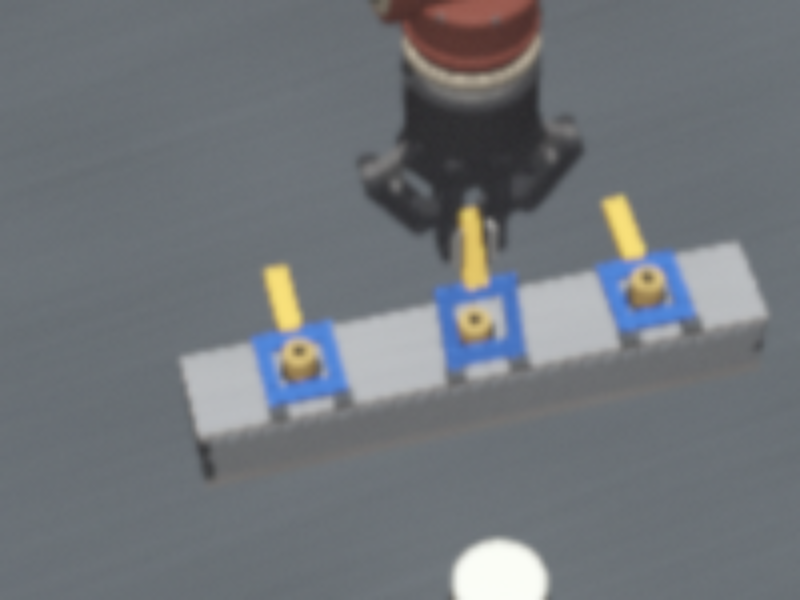

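The cap stands at about 56–60° with the lever firmly between the pads: lever end at (318,360), cap front edge near row 260. I'll hold a moment, check that it is still, then hand in.

>>> play_rows(
  motion=[
    [[1,0,0,0,0,0,0],[1,0,0,0,0,0,0],[1,0,0,0,0,0,0],[1,0,0,0,0,0,0],[1,0,0,0,0,0,0],[1,0,0,0,0,0,0]],
  ],
)

```text
t: 11.32
tool_pos: [0.5768, 0.0387, 0.1247]
tool_rot: [3.132, -0.233, 0.008]
contact_force: [-0.3, -2.3, -4.7]
opening: 0.0133
```

Run:
```python
from h import *
o=ctrl.get_obs();print(o["tool_pos"],abs(o["dq"]).max(),o["opening"],o["contact_force"])
h=[blobs(ctrl.get_image("wrist"),(22,150,100),(32,255,255),300) for _ in range(2)]
print([[(c.round(1),a) for c,a in x] for x in h])
```

```text
[0.57681184 0.03874616 0.12472735] 0.0011386306529663102 0.013339860566770025 [-0.34096097 -2.31085001 -4.69487522]
[[(array([317.8, 311.5]), np.int32(2624)), (array([145.9, 313.7]), np.int32(508)), (array([488.5, 311.5]), np.int32(360))], [(array([317.8, 311.6]), np.int32(2618)), (array([145.8, 312.4]), np.int32(477)), (array([487.7, 312. ]), np.int32(340))]]
```

```bash
python3 -c "
from station import ctrl
print(ctrl.finish_job())"
```

```text
the job is handed in; nothing more can be done
None
```

The middle bolt (b) was the loose one. I pushed it right down, lifted its cap by the lever and handed in at about 11.5 s with the fingers still holding it open. The hand-in gives no verdict.

- **Bolts:** The right bolt (c) stopped within 1 mm at about 11 N, so it is tight. The middle bolt slid about 6 mm and stopped hard at 73.9 mm above the bench, with 13 N on it. I did not tap the left bolt (a), because the loose one was already found.
- **Cap angle:** It stands at roughly 56–60° by the wrist camera, while the tool position gives about 63°. The two differ by a few degrees, but both are well above the 43° needed.
- **Grip:** The fingers are on the lever at 13 mm opening with the grip set to 30 N, and the wrist reads about 4.7 N of downward pull. Arm and lever were still in the last readings.
- **Other items:** The other two caps were shut in the last pictures. I did not re-measure the bottle, jar and beaker at the end, but the arm was never low near them.

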